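# Key the faceplate onto its stand

### The arm

A 6-joint arm with a two-finger parallel gripper is mounted at the origin on the work surface. World frame = base frame: x ahead of the robot, y to its left, z up, the work surface at z = 0. Lengths are in m, angles in rad, forces in N, time in s.
With the tool pointing down it reaches from about 0.3 to 0.85 m from the base axis. Payload 4.2 kg.
Tool frame: the origin (TCP) lies on the centre line of the jaws, within the pads' length; the fingertips stand 25 mm ahead of it and the grasp point (between the pads) lies 6 mm ahead of it (ctrl.tips_ahead is the z of the fingertips in the tool frame, in m); z points along the fingers, y is the line along which they close (so a half turn about z gives the same grasp; the last joint's range is limited). The gripper opens to 91 mm and grips with 3 to 60 N. Pads are 32 mm wide; open, the fingers measure 118 mm over their backs; the gripper's body (76 mm by 178 mm) begins 60 mm behind the grasp point.
Start: joints at [-1.269, 0.32, 1.565, -0, 1.257, -0.02], TCP at [0.182, -0.545, 0.239] pointing down, gripper open.
Joint ranges: [-3.11, 3.11], [-0.84, 2.01], [0.21, 2.61], [-1.34, 4.49], [0.05, 2.63], [-2.56, 2.56]. Speed limits (rad/s): [2.57, 2.57, 3.14, 3.14, 3.14, 3.14].

### API

Orientations are given as a unit quaternion [w, x, y, z].
In Python, from workcell import ctrl gives the robot as it stands.
- The arm moves only by the shell command python3 -m crank 'ROWS' [OPENING] [FORCE]. ROWS is JSON, a list of rows, each a list of 6 numbers: the shift along the tool's x, y, z normalised to -1 to 1, where 1 is 150 mm, then the turn, a rotation vector about the tool's x, y, z normalised to -1 to 1, where 1 is pi/4 rad. A call has 1 to 20 rows; each row shifts and turns the commanded pose from where the row before left it, along the tool's axes as they then stand; what a row does not reach is not made up. A row lasts 1/12 s, in which the tool goes at most 41.7 mm and 7.16 degrees, less where a joint would pass 70% of its speed; a pose out of reach is approached as far as the arm can. A call with a number of a shift or a turn outside -1 to 1 is refused whole. A call with a gripper value outside its range is refused whole. OPENING is the closure, from -1 (fully open) to 1 (shut), set as the call begins (- or left out, the last holds). The fingers move at their own pace and stop on an object; FORCE is the grip in N (left out, the last holds). Time passes only in rows, so rows that do not move let the fingers close. It gives the time, the measured TCP pose, the force, the opening and the grip force at its end, in the units of the state.
- ctrl.observe(): the state, without advancing time (a new reading comes with each control period).
- ctrl.get_image(name): name is "scene" or "side" or "wrist"; returns the picture (420x560x3 uint8, red, green, blue); there is no depth.
- ctrl.camera_info(name): a dict with "fov_y" (degrees; the focal length in pixels is half the picture's height over the tangent of half this angle, whatever the lens; pixels are square), "cx", "cy" (the principal point, pixels), "xyz" and "orientation" of the camera in the world. Camera axes: x right, y up, looking along -z (the intrinsics and any distortion apply to the point x, -y, -z); pixel columns grow to the right and rows downward; lengths in m; the calibration is good to about 2 mm. A picture is of the moment at which its call begins: read the wrist's pose just before it. camera_info takes no time and is no camera call; for the wrist camera it gives the pose at the moment of the call.
- ctrl.close_job(): hands the job in; it is judged then, once.
The state is a dict: "clock": time; "joints": joint angles; "qvel": joint speeds; "joint_torque": joint torques, N m; "position": TCP position; "tool_rot": TCP orientation; "ft_force": force on the tool from outside, world axes, zero at the start; "wrist_torque": the same for the moment, N m; "gripper_width": finger opening in m; "grip_force": force on a finger pad.
Only numpy, scipy, OpenCV 4.12 (cv2) and the standard library are available. Lean on these libraries where they do the work, as an engineer would, in place of code of your own. Each camera call takes 0.05 s, during which the arm holds its last target. There are 200 camera calls.

### The job

The keyed faceplate sits raised on the yellow stand. Push it round by its brass studs with a fingertip until its edge notch lines up with the stand's drive pin (the red index mark shows where), then press down on the wooden boss until the plate is fully home over the pin, and take the hand away. Do not lift the plate, and leave the wax tin, the bowl and the steel centre alone.

Things in the scene. Friction and masses are not known exactly. Their poses are not given: they have to be found in the camera images.
- stand: fixed yellow round casting, 196 mm diameter, seat face 30 mm high; origin at the centre of its underside on the bench, z up. An upright steel spindle (30 mm diameter, top 56 mm above the bench) stands on its axis, a drive pin at its +x. A red index mark on the seat face near the rim (radius 74 to 90 mm) lies in line with the pin, not hidden by the plate
- stand_pin (a point): centre of the top of the drive pin: 10 mm diameter, 57 mm from the stand's axis along the stand's +x, top 40 mm above the bench (10 mm above the seat)
- collar (a joint): how far (m) the black friction collar (52 mm diameter) has been pressed down the spindle: 0 at first, holding the plate 12 mm above the seat and 2 mm clear of the pin; 0.012 when the plate is home. It carries the plate, gives way under roughly 5 to 10 N of extra downward push, and stays where it is left
- plate: loose round dark grey metal faceplate (0.4 to 0.6 kg), 140 mm diameter, 12 mm thick, notch at its +x; origin at the centre of its underside, z up. Underside 42 mm above the bench at first, 30 mm when fully home. A blind bore fits over the spindle with 1 mm clearance all round: it turns either way under 1 to 3 N at a stud and stays where left. It starts 1.0 rad or more from the pin
- plate_notch (a point): centre of the notch at the underside, 57 mm from the plate's axis; the notch is 16 mm wide, open at the rim, its floor 48 mm from the axis; a white mark lies between it and the boss. The plate goes down only when this point is within about 3 mm of the pin's centre sideways
- plate_boss (a point): centre of the flat top of the dark wooden boss in the middle of the plate (60 mm diameter, top 38 mm above the plate's underside): the place to press
- plate_stud0 (a point): centre of the top of a brass stud, 12 mm diameter, 30 mm tall above the plate's upper face (upper face 54 mm above the bench at first, stud top 84 mm), 56 mm from the plate's axis, 60 degrees counterclockwise from the notch seen from above; 20 mm of free space between stud and boss
- plate_stud1 (a point): as plate_stud0, 180 degrees from the notch
- plate_stud2 (a point): as plate_stud0, 300 degrees counterclockwise from the notch
- wax_tin: loose bystander: red-labelled tin, 68 mm diameter, 45 mm tall; origin at the centre of its underside
- bowl: loose bystander: small wooden bowl, 84 mm across the rim, 38 mm tall; origin at the centre of its underside
- centre: loose bystander: steel lathe centre standing point up, 48 mm diameter, 66 mm tall; origin at the centre of its underside
Mind the look-alikes: they are no part of the job. Of the things like the stand, leave any that is green; of the rest the larger one is meant.

How it is judged:
On the way, in this order (a step that is already met when the one before it is completed fails the run):
1. the notch is over the pin with the plate still raised (horizontal distance between plate_notch and stand_pin below 0.006 m and z of plate in the frame of stand above 0.0345 m), for 0.1 s.
2. the plate is pressed fully home over the pin by the hand (z of plate in the frame of stand below 0.032 m and contact force between the fingers and plate above 1 N), for 0.05 s.
At the end, for the whole second after the job is handed in: the plate lies level (within 2 degrees) on the stand's seat, its underside no more than 2 mm above it, the notch within 6 mm of the pin's centre, at rest and untouched (z of plate in the frame of stand between 0.028 and 0.032 m and horizontal distance between plate_notch and stand_pin below 0.006 m and horizontal distance between plate and stand below 0.003 m and angle between plate's own z axis and vertical below 0.035 rad and linear speed of plate below 0.01 m/s).
It fails at once if the plate is lifted more than 6 mm above its starting height (z of plate in the frame of stand above 0.048 m).
It fails at once if the plate is tipped by more than about 14 degrees (angle between plate's own z axis and vertical above 0.25 rad).
It fails at once if the wax tin is moved (distance of wax_tin from where it was at the start of the episode above 0.015 m).
It fails at once if the bowl is moved (distance of bowl from where it was at the start of the episode above 0.015 m).
It fails at once if the steel centre is moved (distance of centre from where it was at the start of the episode above 0.015 m).
It also fails if it takes over 54 s, if anything falls off the work surface, if the arm or the gripper's body presses on something with over 40 N, if the wrist force passes 120 N, or if a joint passes its speed limit or range.

## Working session

There is one attempt and no reset: what is moved stays moved. The work goes in short steps, Python scripts to look and compute and a shell command to move; the robot and the scene stay as the last step left them, time stands still between calls to the robot, and variables do not carry over. Pictures are saved under pics/ and viewed, at most 10 in all, crops included, and the job is handed in when it is done.

```bash
ls; mkdir -p pics; python3 - <<'E'
from workcell import ctrl
import cv2,numpy as np
ims=[]
for n in ("scene","side","wrist"):
    print(n,ctrl.camera_info(n)); im=ctrl.get_image(n)[:,:,::-1]; np.save(f'{n}0.npy',im); cv2.imwrite(f'pics/{n}0.png',im)
print(ctrl.observe(),ctrl.tips_ahead)
E
```

```text
pics
scene {'fov_y': 55.81857650621061, 'cx': 276.39626982729874, 'cy': 210.98360873549342, 'xyz': array([0.92854731, 0.22643472, 0.74710565]), 'orientation': array([0.45380801, 0.13102343, 0.24912006, 0.8454764 ])}
side {'fov_y': 54.034848402347485, 'cx': 281.89016839746483, 'cy': 214.84681433495487, 'xyz': array([0.37654393, 0.55638087, 0.69284964]), 'orientation': array([-0.14570864, -0.06579566,  0.35916683,  0.91947763])}
wrist {'fov_y': 59.73405826223217, 'cx': 280.2906800883241, 'cy': 209.13106943736523, 'xyz': array([ 0.2501605 , -0.52276411,  0.38398884]), 'orientation': array([ 0.8047553 , -0.104159  ,  0.07690286, -0.57931491])}
{'clock': 0.15, 'joints': array([-1.26898948e+00,  3.20116374e-01,  1.56537264e+00, -2.68247982e-05,
        1.25741181e+00, -2.00135925e-02]), 'qvel': array([ 0.00150368, -0.00317432, -0.00320645,  0.00054755, -0.00090065,
       -0.00164523]), 'joint_torque': array([ 5.85933503e-05, -4.12772548e+01, -2.32154703e+01,  7.28461845e-02,
        4.33056511e-02, -8.95575999e-05]), 'position': array([ 0.18175265, -0.54515655,  0.23834003]), 'tool_rot': array([-6.45812025e-04,  9.87080985e-01,  1.60220789e-01, -1.04483806e-04]), 'ft_force': array([ 0.31667625,  0.89236504, -0.14419512]), 'wrist_torque': array([-0.04602229, -0.0395135 ,  0.03519668]), 'grip_force': 0.0, 'gripper_width': 0.09127758059253349} 0.025
```

View pics/scene0.png

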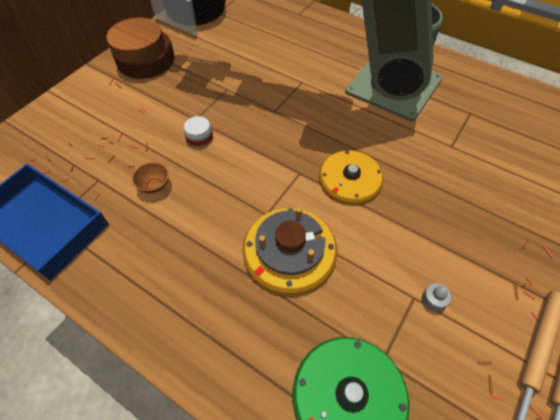

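View pics/side0.png

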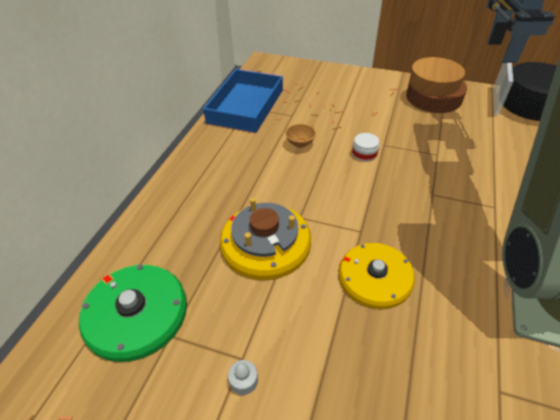

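The scene view shows the target stand at about (290,250): red mark at (260,271), white mark at (309,237), boss at (290,234), and studs near (298,214), (262,240) and (311,255). In the side view the stand is at about (265,240), with red at (232,218) and white at (274,240).

```bash
cat > h.py <<'E'
import numpy as np,cv2
from workcell import ctrl
from scipy.spatial.transform import Rotation as R
def ray(ci,u,v):
    f=210/np.tan(np.radians(ci['fov_y'])/2)
    q=ci['orientation']; r=R.from_quat([q[1],q[2],q[3],q[0]])
    return ci['xyz'],r.apply([(u-ci['cx'])/f,-(v-ci['cy'])/f,-1])
def onz(ci,u,v,z):
    o,d=ray(ci,u,v); return (o+d*(z-o[2])/d[2])[:2]
def proj(ci,p):
    f=210/np.tan(np.radians(ci['fov_y'])/2)
    q=ci['orientation']; r=R.from_quat([q[1],q[2],q[3],q[0]])
    c=r.inv().apply(np.array(p)-ci['xyz']); return np.array([ci['cx']-f*c[0]/c[2],ci['cy']+f*c[1]/c[2]])
def blobs(im,lo,hi,box,amin=6):
    """HSV blobs inside box (u0,v0,u1,v1) of a BGR picture: list of (area,u,v)"""
    h=cv2.cvtColor(np.ascontiguousarray(im),cv2.COLOR_BGR2HSV); m=cv2.inRange(h,lo,hi)
    k=np.zeros_like(m); k[box[1]:box[3],box[0]:box[2]]=255
    n,_,s,c=cv2.connectedComponentsWithStats(m&k)
    return sorted([(int(s[i,4]),*np.round(c[i],1)) for i in range(1,n) if s[i,4]>=amin],reverse=True)
E
python3 - <<'E'
from h import *
for n,box in (("scene",(240,200,345,300)),("side",(215,190,318,282))):
    im=np.load(f'{n}0.npy'); ci=ctrl.camera_info(n); print(n)
    for nm,lo,hi,z in (("red",(0,190,150),(8,255,255),.03),("white",(0,0,190),(179,60,255),.054),("boss",(0,80,20),(14,255,140),.078),("yellow",(18,150,90),(32,255,255),.03),("brass",(12,80,60),(30,200,215),.08)):
        for a,u,v in blobs(im,lo,hi,box)[:6]: print(nm,a,u,v,np.round(onz(ci,u,v,z),4))
    x0,y0,x1,y1=box
    cv2.imwrite(f'pics/{n}c.png',cv2.resize(im[y0:y1,x0:x1],None,fx=3.8,fy=3.8,interpolation=cv2.INTER_CUBIC))
a=cv2.imread('pics/scenec.png');b=cv2.imread('pics/sidec.png')
H=max(a.shape[0],b.shape[0]); p=lambda i:cv2.copyMakeBorder(i,0,H-i.shape[0],0,0,0)
cv2.imwrite('pics/both.png',np.hstack([p(a),p(b)]))
E
```

```text
scene
red 46 259.1 270.4 [0.6811 0.0172]
white 48 309.3 235.9 [0.5728 0.0649]
boss 779 289.9 236.1 [0.6062 0.0396]
boss 24 253.0 280.2 [0.7194 0.033 ]
boss 17 283.0 297.5 [0.7168 0.0959]
yellow 2796 290.6 261.6 [0.631  0.0585]
yellow 26 310.7 252.2 [0.5911 0.0811]
yellow 25 261.8 238.2 [ 0.6191 -0.0194]
yellow 19 341.4 200.9 [0.4471 0.0727]
brass 4553 295.6 245.7 [0.6187 0.0603]
brass 72 261.8 240.7 [0.6451 0.0008]
brass 70 310.3 254.6 [0.6193 0.0932]
brass 42 288.8 282.6 [0.6884 0.0897]
brass 36 330.5 246.1 [0.583  0.1158]
brass 34 248.8 243.1 [ 0.663  -0.0168]
side
red 11 231.6 217.4 [0.6831 0.0171]
white 52 272.7 238.8 [0.5701 0.0655]
boss 672 263.8 221.5 [0.5946 0.0469]
yellow 2849 266.5 254.7 [0.5756 0.09  ]
yellow 58 252.3 202.3 [ 0.6566 -0.0399]
yellow 44 291.4 221.5 [ 0.5547 -0.0109]
yellow 43 247.7 238.1 [0.6278 0.0611]
yellow 24 236.5 212.0 [ 0.6791 -0.0012]
brass 4630 267.5 227.2 [0.5818 0.0606]
brass 76 247.7 238.2 [0.6087 0.0987]
brass 19 273.2 264.0 [0.5417 0.1415]
brass 16 225.5 239.9 [0.648  0.1156]
brass 6 266.3 234.2 [0.5779 0.0783]
```

View pics/both.png

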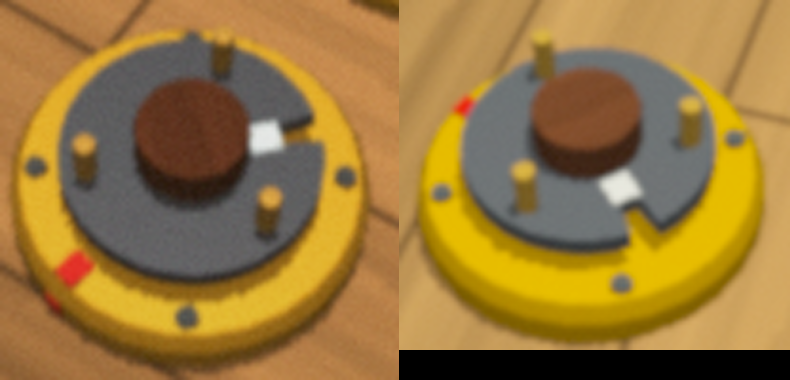

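The crops show the studs, notch and white mark clearly. The notch opens away from the red mark. I'll cast the stud and boss tops at their known heights.

```bash
python3 - <<'E'
from h import *
P={"scene":dict(boss=(290.5,233.7),a=(298.9,210),b=(262.1,237.6),c=(311.05,251.6),white=(309.3,235.9),red=(259.6,270.8)),
"side":dict(boss=(264.2,219),a=(291.6,217.4),b=(252.9,200),c=(247.9,234.7),white=(272.7,238.8),red=(232,217.6))}
Z=dict(boss=.08,a=.084,b=.084,c=.084,white=.0545,red=.03)
A={}
for k in Z:
    q=[onz(ctrl.camera_info(n),*P[n][k],Z[k]) for n in P]; A[k]=np.mean(q,0); print(k,np.round(q,4).tolist())
c=np.mean([A['a'],A['b'],A['c']],0); print('c studs',c,'boss',A['boss'])
for k in Z: d=A[k]-c; print(k,np.hypot(*d).round(4),np.degrees(np.arctan2(d[1],d[0])).round(1))
E
```

```text
boss [[0.602, 0.0383], [0.5955, 0.042]]
a [[0.5492, 0.0243], [0.5431, 0.0247]]
b [[0.641, -0.0011], [0.635, 0.002]]
c [[0.6151, 0.0919], [0.6101, 0.0934]]
white [[0.5731, 0.0651], [0.5699, 0.0659]]
red [[0.6812, 0.0185], [0.682, 0.0173]]
c studs [0.59892034 0.03919133] boss [0.59875921 0.04012193]
boss 0.0009 99.8
a 0.0548 -164.4
b 0.055 -44.8
c 0.0552 75.7
white 0.038 136.2
red 0.0854 -14.4
```

```bash
python3 -m crank '[[0.194,-0.159,0,0,0,0],[0.194,-0.159,0,0,0,0],[0.194,-0.159,0,0,0,0],[0.194,-0.159,0,0,0,0],[0.194,-0.159,0,0,0,0],[0.194,-0.159,0,0,0,0],[0.194,-0.159,0,0,0,0],[0.194,-0.159,0,0,0,0],[0.194,-0.159,0,0,0,0],[0.194,-0.159,0,0,0,0],[0.194,-0.159,0,0,0,0],[0.194,-0.159,0,0,0,0],[0.194,-0.159,0,0,0,0],[0.194,-0.159,0,0,0,0],[0.194,-0.159,0,0,0,0],[0.194,-0.159,0,0,0,0],[0.194,-0.159,0,0,0,0],[0.194,-0.159,0,0,0,0],[0.194,-0.159,0,0,0,0],[0.194,-0.159,0,0,0,0]]' 1 30
python3 -m crank '[[0,0,0,0,0,-0.155],[0,0,0,0,0,-0.155],[0,0,0,0,0,-0.155],[0,0,0,0,0,-0.155],[0,0,0,0,0,-0.155],[0,0,0,0,0,-0.155],[0,0,0,0,0,-0.155],[0,0,0,0,0,-0.155],[0,0,0,0,0,-0.155],[0,0,0,0,0,-0.155],[0,0,0,0,0,-0.155],[0,0,0,0,0,-0.155],[0,0,0,0,0,-0.155],[0,0,0,0,0,-0.155],[0,0,0,0,0,-0.155],[0,0,0,0,0,-0.155],[0,0,0,0,0,-0.155],[0,0,0,0,0,-0.155],[0,0,0,0,0,-0.155],[0,0,0,0,0,-0.155]]'
python3 -m crank '[[0,0,0,0,0,-0.155],[0,0,0,0,0,-0.155],[0,0,0,0,0,-0.155],[0,0,0,0,0,-0.155],[0,0,0,0,0,-0.155],[0,0,0,0,0,-0.155],[0,0,0,0,0,0],[0,0,0,0,0,0],[0,0,0,0,0,0]]'
cat >> h.py <<'E'
C=np.array([.599,.0395])
def st():
    s=ctrl.observe(); q=s['tool_rot']; M=R.from_quat([q[1],q[2],q[3],q[0]]).as_matrix(); p=s['position']
    d=p[:2]-C
    print('t %.2f'%s['clock'],'p',np.round(p,4),'yaw y %.1f'%np.degrees(np.arctan2(M[1,1],M[0,1])),'z',np.round(M[:,2],3),'phi %.1f r %.4f'%(np.degrees(np.arctan2(d[1],d[0])),np.hypot(*d)),'F',np.round(s['ft_force'],1),'w',s['gripper_width'].round(4),'j',np.round(s['joints'],2))
    return s,M
E
python3 - <<'E'
from h import *
st(); ci=ctrl.camera_info('wrist'); im=ctrl.get_image('wrist')[:,:,::-1]; cv2.imwrite('pics/w1.png',im); print(ci)
np.save('w1.npy',im)
E
```

```text
clock: 1.82
position: [0.5836, 0.0929, 0.2386]
tool_rot: [0.0, 0.987, 0.16, -0.0]
ft_force: [0.1, -0.3, 0.1]
gripper_width: 0.0001
grip_force: 0.0
clock: 3.48
position: [0.5829, 0.0911, 0.2385]
tool_rot: [-0.0, 0.188, 0.982, -0.0]
ft_force: [0.2, 0.2, -0.3]
gripper_width: 0.0007
grip_force: 0.0
clock: 4.23
position: [0.583, 0.0911, 0.2388]
tool_rot: [-0.0, -0.171, 0.985, -0.0]
ft_force: [-0.2, 0.2, 0.6]
gripper_width: 0.0007
grip_force: 0.0Traceback (most recent call last):
  File "<stdin>", line 2, in <module>
  File "h.py", line 24, in st
    print('t %.2f'%s['clock'],'p',np.round(p,4),'yaw y %.1f'%np.degrees(np.arctan2(M[1,1],M[0,1])),'z',np.round(M[:,2],3),'phi %.1f r %.4f'%(np.degrees(np.arctan2(d[1],d[0])),np.hypot(*d)),'F',np.round(s['ft_force'],1),'w',s['gripper_width'].round(4),'j',np.round(s['joints'],2))
                                                                                                                                                                                                                               ^^^^^^^^^^^^^^^^^^^^^^^^
AttributeError: 'float' object has no attribute 'round'
```

```bash
sed -i "s/s\['gripper_width'\].round(4)/round(s['gripper_width'],4)/" h.py
python3 - <<'E'
from h import *
st(); ci=ctrl.camera_info('wrist'); im=ctrl.get_image('wrist')[:,:,::-1]; cv2.imwrite('pics/w1.png',im)
np.save('w1.npy',im); np.save('w1ci.npy',ci,allow_pickle=True)
E
```

```text
t 4.23 p [0.583  0.0911 0.2388] yaw y 109.6 z [-0. -0. -1.] phi 107.2 r 0.0540 F [-0.2  0.2  0.6] w 0.0007 j [ 0.14  0.34  1.53 -0.    1.27 -1.78]
```

View pics/w1.png

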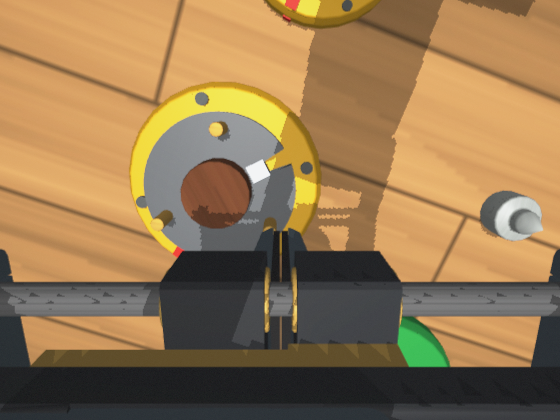

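The wrist view shows the boss at (215,193), studs at (216,129) and (163,218), and the third stud at (270,225) just ahead of the fingers. The fingers are closed above the free side. Next I'll check the centre, then descend.

```bash
python3 - <<'E'
from h import *
ci=np.load('w1ci.npy',allow_pickle=True).item(); im=np.load('w1.npy')
for n,b,lo,hi,z in (('boss',(170,150,260,235),(0,80,20),(14,255,160),.08),('white',(240,150,280,190),(0,0,170),(179,60,255),.054),('stud',(203,115,232,142),(15,120,90),(32,255,255),.084)):
    for a,u,v in blobs(im,lo,hi,b)[:1]: print(n,a,u,v,onz(ci,u,v,z).round(4))
print(onz(ci,217,127,.084),onz(ci,157,223.5,.084))
m=cv2.inRange(cv2.cvtColor(im,cv2.COLOR_BGR2HSV),(0,80,20),(14,255,160))
k=np.zeros_like(m);k[150:235,170:260]=255
c=max(cv2.findContours(m&k,0,2)[0],key=cv2.contourArea); print(cv2.minEnclosingCircle(c))
E
```

```text
boss 3841 215.8 193.0 [0.5959 0.0377]
white 371 257.2 170.9 [0.5704 0.0646]
stud 213 217.6 128.5 [0.5436 0.0238]
[0.54266224 0.0230302 ] [ 0.6374296  -0.00161314]
((215.8114776611328, 192.87704467773438), 35.53282928466797)
```

```bash
sed -i 's/^C=.*/C=np.array([.598,.039])/' h.py
python3 -m crank '[[0,0.013,0.1,0,0,0],[0,0,0.1,0,0,0],[0,0,0.1,0,0,0],[0,0,0.1,0,0,0],[0,0,0.1,0,0,0],[0,0,0.1,0,0,0],[0,0,0.1,0,0,0],[0,0,0.1,0,0,0],[0,0,0.1,0,0,0],[0,0,0.1,0,0,0],[0,0,0,0,0,0],[0,0,0,0,0,0]]'
python3 -c "
from h import *
st()"
```

```text
clock: 5.28
position: [0.5821, 0.0929, 0.0884]
tool_rot: [-0.001, -0.171, 0.985, -0.0]
ft_force: [-0.8, 0.3, 0.6]
gripper_width: 0.0003
grip_force: 0.0
t 5.28 p [0.5821 0.0929 0.0884] yaw y 109.7 z [-0.002 -0.    -1.   ] phi 106.5 r 0.0562 F [-0.8  0.3  0.6] w 0.0003 j [ 0.14  0.47  1.73 -0.    0.94 -1.78]
```

```bash
python3 -m crank '[[0,0,0,0,0,0.07],[-0.039,-0.002,0,0,0,0.1333],[-0.039,-0.002,0,0,0,0.1333],[-0.039,-0.002,0,0,0,0.1333],[-0.039,-0.002,0,0,0,0.1333],[-0.039,-0.002,0,0,0,0.1333],[-0.039,-0.002,0,0,0,0.1333],[-0.039,-0.002,0,0,0,0.1333],[-0.039,-0.002,0,0,0,0.1333],[0,0,0,0,0,0],[0,0,0,0,0,0]]'
python3 - <<'E'
from h import *
st(); ci=ctrl.camera_info('side'); im=ctrl.get_image('side')[:,:,::-1]; im2=ctrl.get_image('scene')[:,:,::-1]
cv2.imwrite('pics/m1.png',np.hstack([cv2.resize(im2[180:310,220:360],None,fx=2.8,fy=2.8),cv2.resize(im[170:300,200:340],None,fx=2.8,fy=2.8)]))
E
```

```text
clock: 6.2
position: [0.6283, 0.0871, 0.09]
tool_rot: [0.001, 0.269, 0.963, 0.0]
ft_force: [0.6, 0.2, 0.3]
gripper_width: 0.0005
grip_force: 0.0
t 6.20 p [0.6283 0.0871 0.09  ] yaw y 58.8 z [ 0.002  0.    -1.   ] phi 57.8 r 0.0569 F [0.6 0.2 0.3] w 0.0005 j [ 0.12  0.53  1.62 -0.    0.99 -0.91]
```

View pics/m1.png

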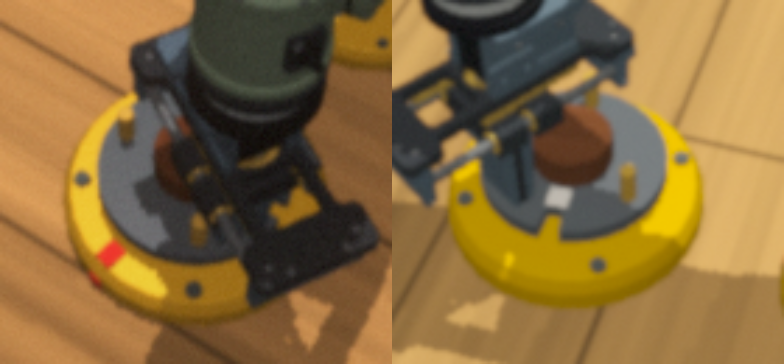

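The plate is turning: the notch has moved clockwise to about (555,225) in the picture. I'll continue the arc.

```bash
python3 -m crank '[[-0.039,-0.002,0,0,0,0.1333],[-0.039,-0.002,0,0,0,0.1333],[-0.039,-0.002,0,0,0,0.1333],[-0.039,-0.002,0,0,0,0.1333],[-0.039,-0.002,0,0,0,0.1333],[-0.039,-0.002,0,0,0,0.1333],[-0.039,-0.002,0,0,0,0.1333],[-0.039,-0.002,0,0,0,0.1333],[-0.039,-0.002,0,0,0,0.1333],[-0.039,-0.002,0,0,0,0.1333],[-0.039,-0.002,0,0,0,0.1333],[-0.039,-0.002,0,0,0,0.1333],[-0.039,-0.002,0,0,0,0.1333],[-0.039,-0.002,0,0,0,0.1333],[0,0,0,0,0,0],[0,0,0,0,0,0]]'
python3 - <<'E'
from h import *
st()
for n,box in (("scene",(240,200,345,300)),("side",(215,190,318,282))):
    ci=ctrl.camera_info(n); im=ctrl.get_image(n)[:,:,::-1]
    np.save(f'{n}2.npy',im)
    for nm,lo,hi,z in (("red",(0,190,150),(8,255,255),.03),("white",(0,0,170),(179,60,255),.0545)):
        for a,u,v in blobs(im,lo,hi,box)[:2]:
            p=onz(ci,u,v,z);d=p-C; print(n,nm,a,u,v,p.round(4),np.hypot(*d).round(4),np.degrees(np.arctan2(d[1],d[0])).round(1))
a,b=np.load('scene2.npy'),np.load('side2.npy')
cv2.imwrite('pics/m2.png',np.hstack([cv2.resize(a[180:310,220:360],None,fx=2.8,fy=2.8),cv2.resize(b[170:300,200:340],None,fx=2.8,fy=2.8)]))
E
```

```text
clock: 7.63
position: [0.649, 0.0154, 0.0893]
tool_rot: [0.0, 0.844, 0.536, 0.0]
ft_force: [0.3, -0.6, 0.9]
gripper_width: 0.0002
grip_force: 0.0
t 7.63 p [0.649  0.0154 0.0893] yaw y -25.1 z [ 0. -0. -1.] phi -24.8 r 0.0562 F [ 0.3 -0.6  0.9] w 0.0002 j [ 0.01  0.55  1.58 -0.    1.01  0.44]
scene red 50 258.9 270.2 [0.6809 0.0166] 0.0859 -15.1
scene white 26 282.8 255.6 [0.6387 0.0448] 0.0411 8.1
side red 13 231.8 217.6 [0.6824 0.0175] 0.0871 -14.3
side white 30 246.1 224.7 [0.6349 0.0469] 0.0378 12.0
```

View pics/m2.png

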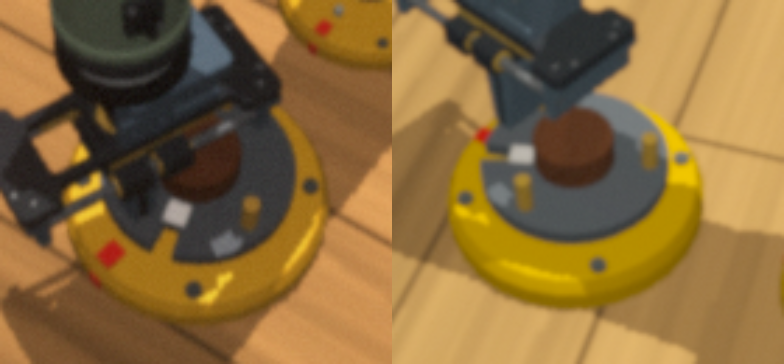

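The white mark reads about 9° and the red mark about -15°, so roughly 24° is left. I'll push 18° and measure again.

```bash
python3 -m crank '[[-0.039,-0.002,0,0,0,0.1333],[-0.039,-0.002,0,0,0,0.1333],[-0.039,-0.002,0,0,0,0.1333],[0,0,0,0,0,0],[0,0,0,0,0,0],[0,0,0,0,0,0]]'
cat > m.py <<'E'
from h import *
import sys
st()
K={"scene":np.array([.602,.0383]),"side":np.array([.5955,.042])}
for n,box in (("scene",(240,200,345,300)),("side",(215,190,318,282))):
    ci=ctrl.camera_info(n); im=ctrl.get_image(n)[:,:,::-1]; np.save(f'{n}3.npy',im)
    for nm,lo,hi,z in (("red",(0,190,150),(8,255,255),.03),("white",(0,0,150),(179,70,255),.0545)):
        for a,u,v in blobs(im,lo,hi,box)[:2]:
            p=onz(ci,u,v,z);d=p-C;e=p-K[n]; print(n,nm,a,u,v,p.round(4),np.hypot(*d).round(4),np.degrees(np.arctan2(d[1],d[0])).round(1),np.degrees(np.arctan2(e[1],e[0])).round(1))
a,b=np.load('scene3.npy'),np.load('side3.npy')
cv2.imwrite(f'pics/{sys.argv[1]}.png',np.hstack([cv2.resize(a[180:310,220:360],None,fx=2.8,fy=2.8),cv2.resize(b[170:300,200:340],None,fx=2.8,fy=2.8)]))
E
python3 m.py m3
```

```text
clock: 8.23
position: [0.6394, 0.0013, 0.0889]
tool_rot: [0.0, 0.918, 0.398, -0.0]
ft_force: [-0.1, -0.0, 0.0]
gripper_width: 0.0006
grip_force: 0.0
t 8.23 p [0.6394 0.0013 0.0889] yaw y -43.1 z [-0. -0. -1.] phi -42.3 r 0.0560 F [-0.1 -0.   0. ] w 0.0006 j [-0.02  0.54  1.61 -0.    0.99  0.74]
scene red 50 258.9 270.2 [0.6809 0.0166] 0.0859 -15.1 -15.4
scene white 45 277.3 252.6 [0.6392 0.0323] 0.0418 -9.2 -9.1
side red 18 232.7 217.7 [0.6804 0.0171] 0.0853 -14.8 -16.3
side white 32 246.8 220.4 [0.638  0.0352] 0.0402 -5.4 -9.0
```

```bash
python3 -m crank '[[-0.0325,-0.002,0,0,0,0.111],[0,0,0,0,0,0],[0,0,0,0,0,0],[0.05,0,0,0,0,0],[0,0,-0.1,0,0,0],[0,0,-0.1,0,0,0],[0,0,-0.1,0,0,0],[0,0,-0.1,0,0,0],[0,0,-0.1,0,0,0],[0,0,-0.1,0,0,0],[0,0,-0.1,0,0,0],[0,0,-0.1,0,0,0],[0,0,-0.1,0,0,0],[0,0,-0.1,0,0,0],[0,0,-0.1,0,0,0],[0,0,0,0,0,0],[0,0,0,0,0,0],[0,0,0,0,0,0]]'
python3 m.py m4
python3 - <<'E'
from h import *
ci=ctrl.camera_info('wrist'); im=ctrl.get_image('wrist')[:,:,::-1]; cv2.imwrite('pics/w4.png',im)
np.save('w4.npy',im); np.save('w4ci.npy',ci,allow_pickle=True)
print(ci['xyz'])
E
```

```text
clock: 9.83
position: [0.641, 0.0029, 0.2529]
tool_rot: [-0.0, 0.934, 0.356, -0.001]
ft_force: [0.6, 0.3, 0.8]
gripper_width: 0.0002
grip_force: 0.0
t 9.83 p [0.641  0.0029 0.2529] yaw y -48.3 z [-0.002 -0.    -1.   ] phi -40.0 r 0.0562 F [0.6 0.3 0.8] w 0.0002 j [-0.01  0.42  1.38 -0.    1.35  0.83]
scene red 50 258.9 270.2 [0.6809 0.0166] 0.0859 -15.1 -15.4
scene white 61 276.6 252.0 [0.6389 0.0305] 0.0418 -11.8 -12.0
side red 14 231.9 217.6 [0.6822 0.0174] 0.0869 -14.4 -15.8
side white 36 247.4 219.8 [0.6374 0.0333] 0.0398 -8.2 -11.7
[0.69496149 0.0505422  0.39808459]
```

View pics/w4.png

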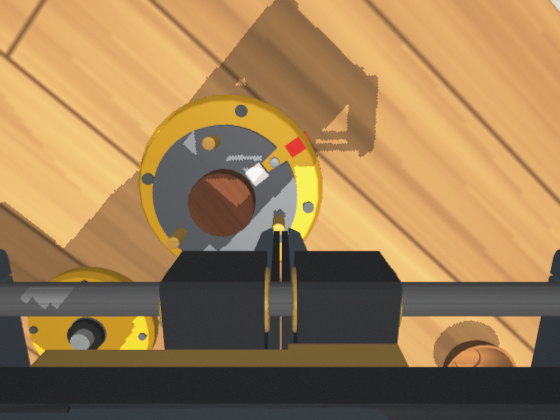

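The wrist view shows the pin (grey dot at 275,162) inside the notch, the red mark at (295,147), the white mark at (257,174) and the boss at (222,203). I'll work out the remaining angle from this one view.

```bash
python3 - <<'E'
from h import *
ci=np.load('w4ci.npy',allow_pickle=True).item(); im=np.load('w4.npy')
P={}
for n,b,lo,hi,z in (('boss',(180,160,262,240),(0,80,20),(14,255,200),.08),('white',(243,160,272,188),(0,0,190),(179,60,255),.0545),('red',(280,130,310,160),(0,190,120),(8,255,255),.03),('stud',(195,132,222,156),(15,120,90),(32,255,255),.082),('pin',(268,154,283,169),(0,0,60),(179,70,255),.04)):
    r=blobs(im,lo,hi,b)
    if r: P[n]=onz(ci,*r[0][1:],z); print(n,r[0],P[n].round(4))
m=cv2.inRange(cv2.cvtColor(im,cv2.COLOR_BGR2HSV),(0,80,20),(14,255,200)); k=np.zeros_like(m);k[160:240,180:262]=255
c=max(cv2.findContours(m&k,0,2)[0],key=cv2.contourArea); (u,v),rr=cv2.minEnclosingCircle(c); print(u,v,rr)
for nm,o in (('boss',onz(ci,u,v,.08)),('C',C)):
    for n in P: d=P[n]-o; print(nm,n,np.hypot(*d).round(4),np.degrees(np.arctan2(d[1],d[0])).round(1))
cv2.imwrite('pics/w4c.png',cv2.resize(im[120:210,210:320],None,fx=6,fy=6,interpolation=cv2.INTER_CUBIC))
E
```

```text
boss (3483, np.float64(221.6), np.float64(202.5)) [0.6005 0.038 ]
white (293, np.float64(256.3), np.float64(174.0)) [0.6364 0.0301]
red (234, np.float64(295.1), np.float64(146.6)) [0.6788 0.0178]
stud (202, np.float64(210.5), np.float64(141.9)) [0.6359 0.0789]
pin (99, np.float64(275.5), np.float64(163.3)) [0.6545 0.0221]
221.53207397460938 202.15093994140625 33.8809700012207
boss boss 0.0003 -129.9
boss white 0.0366 -12.8
boss red 0.0808 -14.6
boss stud 0.0539 49.1
boss pin 0.0562 -16.7
C boss 0.0027 -22.5
C white 0.0394 -13.1
C red 0.0835 -14.7
C stud 0.0551 46.5
C pin 0.0589 -16.6
```

View pics/w4c.png

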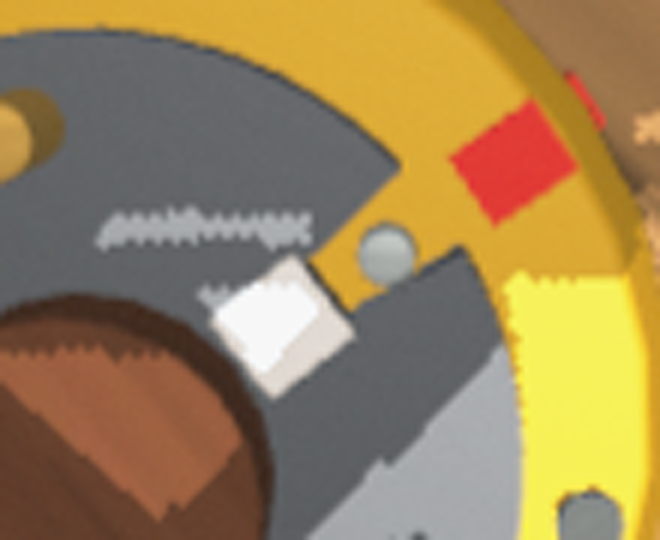

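```bash
python3 - <<'E'
from h import *
ci=np.load('w4ci.npy',allow_pickle=True).item()
g=lambda x,y,z: onz(ci,210+(x+.5)/6-.5,120+(y+.5)/6-.5,z)
pin=g(388,255,.04)
A=g(400,165,.054);B=g(462,247,.054);W=g(283,327,.0545)
red=g(515,163,.03)
o=onz(ci,221.5,202.15,.08)
for o in (o,C,pin-57e-3*np.array([np.cos(np.radians(-14.8)),np.sin(np.radians(-14.8))])):
  print('centre',o.round(4))
  for n,p in dict(pin=pin,mid=(A+B)/2,A=A,B=B,W=W,red=red).items(): d=p-o; print(n,p.round(4),np.hypot(*d).round(4),np.degrees(np.arctan2(d[1],d[0])).round(1))
print('width',np.hypot(*(A-B)))
E
```

```text
centre [0.6006 0.0383]
pin [0.6545 0.0238] 0.0558 -15.0
mid [0.6663 0.0249] 0.067 -11.5
A [0.6678 0.0327] 0.0674 -4.7
B [0.6648 0.017 ] 0.0676 -18.3
W [0.6366 0.0297] 0.0369 -13.3
red [0.6789 0.0175] 0.081 -14.9
centre [0.598 0.039]
pin [0.6545 0.0238] 0.0585 -15.0
mid [0.6663 0.0249] 0.0698 -11.7
A [0.6678 0.0327] 0.0701 -5.1
B [0.6648 0.017 ] 0.0703 -18.2
W [0.6366 0.0297] 0.0397 -13.5
red [0.6789 0.0175] 0.0837 -14.9
centre [0.5994 0.0384]
pin [0.6545 0.0238] 0.057 -14.8
mid [0.6663 0.0249] 0.0682 -11.4
A [0.6678 0.0327] 0.0686 -4.7
B [0.6648 0.017 ] 0.0688 -18.1
W [0.6366 0.0297] 0.0382 -13.1
red [0.6789 0.0175] 0.0822 -14.7
width 0.015991898547790286
```

About 2.7° is left, so I'll make one short nudge from the last contact pose and back off.

```bash
python3 -m crank '[[0,0,0.15,0,0,0],[0,0,0.15,0,0,0],[0,0,0.15,0,0,0],[0,0,0.15,0,0,0],[0,0,0.15,0,0,0],[0,0,0.15,0,0,0],[0,0,0.1,0,0,0],[0,0,0.1,0,0,0],[0,0,0,0,0,0],[-0.03,0,0,0,0,0],[-0.02,0,0,0,0,0],[-0.018,0,0,0,0,0],[0,0,0,0,0,0],[0,0,0,0,0,0],[0,0,0,0,0,0]]'
python3 -m crank '[[0.05,0,0,0,0,0],[0,0,-0.15,0,0,0],[0,0,-0.15,0,0,0],[0,0,-0.15,0,0,0],[0,0,-0.15,0,0,0],[0,0,-0.15,0,0,0],[0,0,-0.15,0,0,0],[0,0,-0.1,0,0,0],[0,0,-0.1,0,0,0],[0,0,0,0,0,0],[0,0,0,0,0,0],[0,0,0,0,0,0]]'
python3 - <<'E'
from h import *
st(); ci=ctrl.camera_info('wrist'); im=ctrl.get_image('wrist')[:,:,::-1].copy()
np.save('w5.npy',im); np.save('w5ci.npy',ci,allow_pickle=True)
cv2.imwrite('pics/w5c.png',cv2.resize(im[120:210,210:320],None,fx=6,fy=6,interpolation=cv2.INTER_CUBIC))
E
```

```text
clock: 11.23
position: [0.634, -0.0044, 0.0897]
tool_rot: [0.0, 0.935, 0.356, 0.0]
ft_force: [0.8, 0.1, 0.7]
gripper_width: -0.0
grip_force: 0.0
clock: 12.23
position: [0.639, 0.001, 0.2528]
tool_rot: [-0.0, 0.935, 0.356, -0.001]
ft_force: [-0.2, 0.1, -0.5]
gripper_width: 0.0005
grip_force: 0.0
t 12.23 p [0.639  0.001  0.2528] yaw y -48.3 z [-0.002 -0.    -1.   ] phi -42.8 r 0.0559 F [-0.2  0.1 -0.5] w 0.0005 j [-0.02  0.42  1.38 -0.    1.35  0.83]
```

View pics/w5c.png

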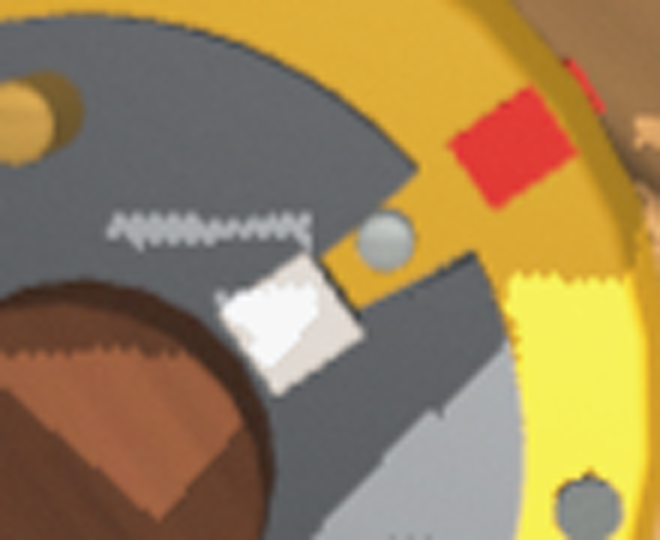

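The pin is at crop (386,240), the notch rim corners at (416,168) and (475,253), and the white mark at (292,323).

```bash
python3 - <<'E'
from h import *
ci=np.load('w5ci.npy',allow_pickle=True).item()
g=lambda x,y,z: onz(ci,210+(x+.5)/6-.5,120+(y+.5)/6-.5,z)
pin=g(386,240,.04); A=g(416,168,.054);B=g(475,253,.054);W=g(292,323,.0545);red=g(514,148,.03);F=(g(322,255,.054)+g(365,310,.054))/2
im=np.load('w5.npy')
m=cv2.inRange(cv2.cvtColor(im,cv2.COLOR_BGR2HSV),(0,80,20),(14,255,200)); k=np.zeros_like(m);k[155:240,180:262]=255
c=max(cv2.findContours(m&k,0,2)[0],key=cv2.contourArea); (u,v),rr=cv2.minEnclosingCircle(c); b=onz(ci,u,v,.08)
for o in (b,C,pin-57e-3*np.array([np.cos(np.radians(-14.8)),np.sin(np.radians(-14.8))])):
  print('centre',o.round(4),[(n,np.degrees(np.arctan2(*(p-o)[::-1])).round(1)) for n,p in dict(pin=pin,mid=(A+B)/2,F=F,W=W,red=red).items()])
M=(A+B)/2; t=(M-F)/np.linalg.norm(M-F); print('pin off notch midline mm',1e3*np.cross(t,pin-F))
s=ctrl.observe(); q=s['tool_rot'];Rm=R.from_quat([q[1],q[2],q[3],q[0]])
print('to boss in tool axes /.15',Rm.inv().apply(np.r_[b,.08]-s['position']-Rm.apply([0,0,.025]))/.15, b)
E
```

```text
centre [0.6006 0.0378] [('pin', np.float64(-14.5)), ('mid', np.float64(-14.6)), ('F', np.float64(-15.1)), ('W', np.float64(-16.4)), ('red', np.float64(-14.6))]
centre [0.598 0.039] [('pin', np.float64(-15.0)), ('mid', np.float64(-14.9)), ('F', np.float64(-15.6)), ('W', np.float64(-16.9)), ('red', np.float64(-14.9))]
centre [0.5994 0.0385] [('pin', np.float64(-14.8)), ('mid', np.float64(-14.8)), ('F', np.float64(-15.5)), ('W', np.float64(-16.8)), ('red', np.float64(-14.8))]
pin off notch midline mm 0.337276226126266
to boss in tool axes /.15 [-0.02459805 -0.3513683   0.98345064] [0.60057946 0.03783841]<stdin>:10: DeprecationWarning: Arrays of 2-dimensional vectors are deprecated. Use arrays of 3-dimensional vectors instead. (deprecated in NumPy 2.0)
```

The notch is aligned with the pin (0.3 mm off its midline). I'll move over the boss and come down to just above it.

```bash
python3 -m crank '[[-0.01,-0.175,0,0,0,0],[-0.01,-0.177,0,0,0,0],[0,0,0.15,0,0,0],[0,0,0.15,0,0,0],[0,0,0.15,0,0,0],[0,0,0.15,0,0,0],[0,0,0.15,0,0,0],[0,0,0.1,0,0,0],[0,0,0.09,0,0,0],[0,0,0,0,0,0],[0,0,0,0,0,0]]'
python3 -m crank '[[0,0,0.013,0,0,0],[0,0,0.013,0,0,0],[0,0,0.013,0,0,0],[0,0,0.013,0,0,0],[0,0,0,0,0,0],[0,0,0,0,0,0]]'
```

```text
clock: 13.2
position: [0.6011, 0.0382, 0.1115]
tool_rot: [-0.0, 0.935, 0.356, -0.002]
ft_force: [-0.2, 0.0, 0.5]
gripper_width: 0.0006
grip_force: 0.0
clock: 13.7
position: [0.602, 0.0382, 0.1053]
tool_rot: [0.0, 0.935, 0.356, 0.0]
ft_force: [0.1, 0.2, 1.2]
gripper_width: 0.0005
grip_force: 0.0
```

```bash
python3 -m crank '[[0,0,0.013,0,0,0],[0,0,0.013,0,0,0],[0,0,0.013,0,0,0],[0,0,0,0,0,0]]'; python3 -m crank '[[0,0,0.013,0,0,0],[0,0,0.013,0,0,0],[0,0,0,0,0,0]]'
```

```text
clock: 14.03
position: [0.6021, 0.0382, 0.1002]
tool_rot: [0.0, 0.935, 0.356, 0.0]
ft_force: [-1.0, 0.1, 5.3]
gripper_width: 0.0004
grip_force: 2.4
clock: 14.28
position: [0.6021, 0.0382, 0.0964]
tool_rot: [0.0, 0.935, 0.356, 0.0]
ft_force: [-1.5, 0.5, 5.4]
gripper_width: 0.0003
grip_force: 2.6
```

Going down smoothly at about 5 N.

```bash
python3 -m crank '[[0,0,0.013,0,0,0],[0,0,0.013,0,0,0],[0,0,0,0,0,0]]'; python3 -m crank '[[0,0,0.01,0,0,0],[0,0,0,0,0,0],[0,0,0,0,0,0]]'
```

```text
clock: 14.53
position: [0.6021, 0.0382, 0.0933]
tool_rot: [0.0, 0.935, 0.356, 0.001]
ft_force: [-2.4, -0.8, 10.2]
gripper_width: 0.0004
grip_force: 4.7
clock: 14.78
position: [0.6022, 0.0382, 0.0933]
tool_rot: [0.0, 0.935, 0.356, 0.001]
ft_force: [-6.1, -0.2, 17.3]
gripper_width: 0.0006
grip_force: 8.7
```

It bottomed out at z 0.0933, about 12 mm down, with the force rising. I'll push slightly more, then retreat and check.

```bash
python3 -m crank '[[0,0,0.01,0,0,0],[0,0,0,0,0,0],[0,0,0,0,0,0],[0,0,-0.02,0,0,0],[0,0,-0.1,0,0,0],[0,0,-0.15,0,0,0],[0,0,-0.15,0,0,0],[0,0,-0.15,0,0,0],[0,0,-0.15,0,0,0],[0,0,-0.15,0,0,0],[0,0.17,-0.1,0,0,0],[0,0.17,0,0,0,0],[0,0,0,0,0,0],[0,0,0,0,0,0],[0,0,0,0,0,0]]'
python3 m.py m6
python3 - <<'E'
from h import *
im=ctrl.get_image('wrist')[:,:,::-1].copy(); a=cv2.imread('pics/m6.png')
w=cv2.resize(im[90:250,130:340],(400,305)); b=np.zeros((305,784,3),np.uint8); b[:,:400]=w
cv2.imwrite('pics/end.png',np.vstack([b,cv2.resize(a,(784,290))])[:600])
E
```

```text
clock: 16.03
position: [0.6352, 0.0004, 0.2332]
tool_rot: [-0.001, 0.935, 0.356, -0.001]
ft_force: [-0.1, 0.2, -0.0]
gripper_width: 0.0002
grip_force: 0.0
t 16.03 p [6.352e-01 4.000e-04 2.332e-01] yaw y -48.3 z [-0.002  0.    -1.   ] phi -46.1 r 0.0536 F [-0.1  0.2 -0. ] w 0.0002 j [-0.02  0.42  1.43  0.    1.3   0.83]
scene red 51 259.0 270.2 [0.6808 0.0168] 0.0858 -15.0 -15.3
scene white 53 275.5 253.8 [0.6433 0.0309] 0.046 -10.2 -10.2
side red 26 233.0 218.1 [0.6793 0.018 ] 0.084 -14.4 -15.9
side white 27 248.0 222.2 [0.6337 0.0392] 0.0357 0.3 -4.2
```

View pics/end.png

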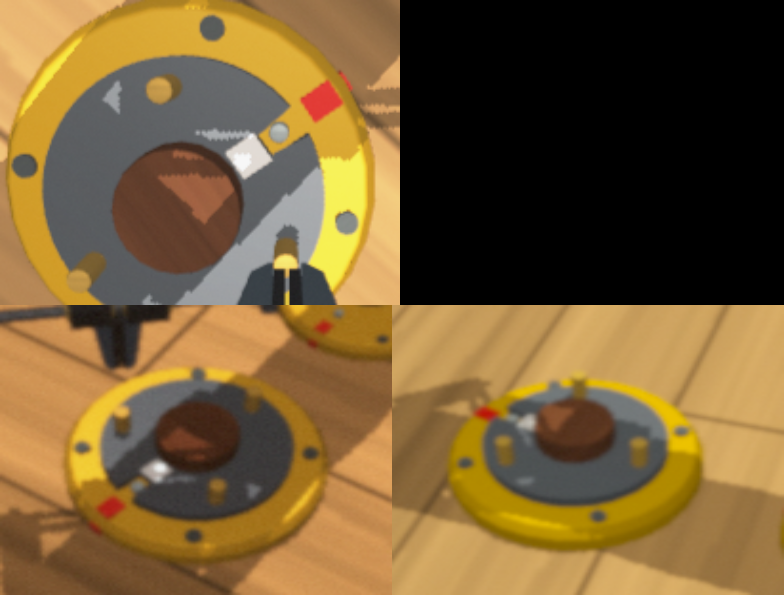

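The plate lies flat on the seat with the pin in the notch, and the hand is clear. Handing in.

```bash
python3 -c "
from workcell import ctrl
print(ctrl.close_job())"
```

```text
the job is handed in; nothing more can be done
None
```

I turned the plate until its notch lined up with the pin, pressed it home, moved the hand clear and handed the job in at about 16 s; the last pictures show the plate flat on the seat with the pin in the notch, but no verdict came back.

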